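Pack the lathe faceplates head to tail in their rack

TASK

Put the three hat-shaped lathe faceplates away in the three-sided wooden rack on the bench, side by side and head to tail: the two that lie disc-down at the two ends, and the one that lies disc-up between them, its disc over theirs. Slide each fully home, its disc against the rack's back wall, and keep each the way up it now lies. Leave the tape measure, spanner, sanding block and small wood block where they are.

Things in the scene. Friction and masses are not known exactly. Their poses are not given: they have to be found in the camera images.
- rack: Fixed wooden rack, no floor, open towards the robot. Origin: on the bench top, where the middle plate's axis belongs; x points to the back wall, y along the row. Back wall: inner face x = 50 mm, 48 high. Two end cheeks, 22 high: inner faces y = +-135, from the back to x = -15, then flaring outwards 0.42 rad to x = -38. A plate touching the back wall has its axis at x = 0
- plate_a_mid (a point): First of two loose disc-down faceplates, aluminium, about 0.45 kg, hat-shaped and solid: disc 100 mm across and 10 thick lying on the bench, hub 60 mm across standing on it, 40 mm high in all. Point on its axis half-way up (20 mm above the bench); z up along the axis. The two disc-down plates are alike; either may go to either end
- plate_b_mid (a point): Second disc-down faceplate, the same as the first
- plate_u_mid (a point): The disc-up faceplate: the same part the other way up, standing on its 60 mm hub (0 to 30 mm above the bench), its 100 mm disc on top (30 to 40 mm). Point on its axis 20 mm above the bench; z up. Beside a disc-down plate the discs overlap and the axes come as close as 80 mm
- tape_measure: Loose tape measure, 62 x 85 x 37 mm, to be left alone; origin under its centre
- spanner: Loose steel spanner, 161 mm long and 6 mm thick, near the front edge of the bench, to be left alone; origin under its centre
- sanding_block: Loose sanding block, 62 x 113 x 31 mm, to be left alone; origin under its centre
- offcut: Loose small reddish wood block, 50 x 60 x 40 mm, to be left alone; origin under its centre
- rack_left (a point): Point on the bench top in the rack: where the axis of the disc-down plate at the +y end belongs (rack frame x = 0, y = +83 mm). Three plates packed head to tail take 260 of the 270 mm between the cheeks; in any other order they do not fit
- rack_right (a point): The same for the disc-down plate at the -y end (rack frame x = 0, y = -83 mm)

How it is judged:
At the end, for the whole second after the job is handed in: All three plates stand flat on the bench inside the rack, the way up they started (tilt under 0.08 rad, not resting on one another), each with its disc within 6 mm of the back wall; the disc-up plate is within 12 mm of the middle and one disc-down plate is at each end, 70 to 90 mm from the middle (x of plate_a_mid in the frame of rack between -0.006 and 0.006 m and x of plate_b_mid in the frame of rack between -0.006 and 0.006 m and x of plate_u_mid in the frame of rack between -0.006 and 0.006 m and y of plate_u_mid in the frame of rack between -0.012 and 0.012 m and ((y of plate_a_mid in the frame of rack between 0.07 and 0.09 m and y of plate_b_mid in the frame of rack between -0.09 and -0.07 m) or (y of plate_b_mid in the frame of rack between 0.07 and 0.09 m and y of plate_a_mid in the frame of rack between -0.09 and -0.07 m)) and angle between each of plate_a_mid, plate_b_mid, plate_u_mid's own z axis and vertical below 0.08 rad and height (world z) of each of plate_a_mid, plate_b_mid, plate_u_mid below 0.025 m); the robot touches nothing.
It fails at once if a faceplate is tipped over (angle between any of plate_a_mid, plate_b_mid, plate_u_mid's own z axis and vertical above 0.9 rad).
It fails at once if a bystander is moved by more than 30 mm (distance of any of tape_measure, spanner, sanding_block, offcut from where it was at the start of the episode above 0.03 m).
It also fails if it takes over 61 s, if anything falls off the work surface, if the arm or the gripper's body presses on something with over 40 N, if the wrist force passes 120 N, or if a joint passes its speed limit or range.

ROBOT

A 6-joint arm with a two-finger parallel gripper is mounted at the origin on a cart in front of the work surface, level with it; the furniture and walls round the work are solid. World frame = base frame: x ahead of the robot, y to its left, z up, the work surface at z = 0. Lengths are in m, angles in rad, forces in N, time in s.
With the tool pointing down it reaches from about 0.375 to 0.975 m from the base axis. Payload 3.8 kg.
Tool frame: the origin (TCP) lies on the front face of the gripper's body, between the roots of the fingers; the fingertips stand 73 mm ahead of it and the grasp point (between the pads) lies 54 mm ahead of it; z points along the fingers, y is the direction in which the jaws open and shut (so a half turn about z gives the same grasp; the last joint's range is limited). The gripper opens to 85 mm and grips with 20 to 120 N. Pads are 22 mm wide; open, the fingers measure 114 mm over their backs; the gripper's body (76 mm by 85 mm) begins 54 mm behind the grasp point. The pads swing forward as they close: fully open they stand 13 mm farther back than shut.
Start: joints at [-1.32, 0.264, 1.604, -0, 1.274, -0.037], TCP at [0.192, -0.647, 0.304] pointing down, gripper open.
Joint ranges: [-2.63, 2.63], [-0.94, 2.18], [0.31, 2.57], [-1.31, 4.45], [0, 2.66], [-2.55, 2.55]. Speed limits (rad/s): [2.57, 2.57, 3.14, 3.14, 3.14, 3.14].

INTERFACE

Orientations are given as a unit quaternion [x, y, z, w].
In Python, from rig import robot gives the robot as it stands. The module is installed in compiled form; this text tells all that it offers.
- The arm moves only by the shell command python3 -m pendant 'ROWS' [FORCE]. ROWS is JSON, a list of rows, each an object with "grip": the closure, from 0 (fully open) to 1 (shut); "translation": the shift along the tool's x, y, z in cm, a list of three; "twist": the turn, a rotation vector about the tool's x, y, z in rad, a list of three. In form: [{"grip": grip, "translation": [x, y, z], "twist": [ax, ay, az]}, ...]. A call has 1 to 20 rows; each row is the pose to reach, as a shift and turn from the pose commanded when the call began, along the tool's axes at that moment; what a row does not reach only later rows make up. A row lasts 1/8 s, in which the tool goes at most 62.5 mm and 10.7 degrees, less where a joint would pass 70% of its speed; a pose out of reach is approached as far as the arm can. A call with a gripper value outside its range is refused whole. The fingers move at their own pace and stop on an object; FORCE is the grip in N (left out, the last holds). Time passes only in rows, so rows that repeat a pose let the fingers close. It gives the time, the measured TCP pose, the force and the opening at its end, in the units of the state.
- robot.get_state(): the state, without advancing time (a new reading comes with each control period).
- robot.camera(name): name is "side" or "top"; returns the picture (480x640x3 uint8, blue, green, red); there is no depth.
- robot.camera_info(name): a dict with "K" (3x3 intrinsics, pixels), "view" (4x4, takes a point from world to camera coordinates). Camera axes: x right, y down, z forward; pixel columns grow to the right and rows downward; lengths in m; the calibration is good to about 2 mm. A picture is of the moment at which its call begins. camera_info takes no time and is no camera call.
- robot.job_done(): hands the job in, once; it reports no verdict.
Trained networks look in the newest picture that a camera, given by its name, has taken for a name from the list of things; names that differ only in an ending like _2 or _b are one class to them, and where a whole thing is asked for, a point or a joint stands for the part that bears it (a point fixed in the world has none). Each returns a list of dicts, best first, with "score" (0 to 1); they miss things now and then, are a little off and sometimes report something else, mostly with a low value. They report only what shows in the picture. A call takes as long as a camera call.
- robot.recognise(camera, name): "pixel" ([row, column] in pixels, amid what is visible of it).
- robot.tip_of(camera, name): "pixel" ([row, column] in pixels: a listed point, or the origin of a listed thing).
The state is a dict: "t": time; "q": joint angles; "qd": joint speeds; "joint_torque": joint torques, N m; "position": TCP position; "ee_rot": TCP orientation; "wrist_force": force on the tool from outside, world axes, zero at the start; "wrist_torque": the same for the moment, N m; "finger_gap": opening from 0.0 (shut) to 1.0 (fully open).
Only numpy, scipy, OpenCV 4.12 (cv2) and the standard library are available. Lean on these libraries where they do the work, as an engineer would, in place of code of your own. Each camera call takes 0.05 s, during which the arm holds its last target.

## Working session

There is one attempt and no reset: what is moved stays moved. The work goes in short steps, Python scripts to look and compute and a shell command to move; the robot and the scene stay as the last step left them, time stands still between calls to the robot, and variables do not carry over. Pictures are saved under pics/ and viewed, and the job is handed in when it is done.

```bash
mkdir -p pics; ls; python3 - <<'E'
from rig import robot
import cv2,json
print(robot.get_state())
for c in("side","top"):
    im=robot.camera(c);cv2.imwrite(f"pics/{c}0.png",im)
    i=robot.camera_info(c);print(c,i)
    for n in ["rack","plate_a_mid","plate_u_mid","tape_measure","spanner","sanding_block","offcut","rack_left","rack_right"]:
        print(n,[([round(float(x)) for x in d["pixel"]],round(d["score"],2)) for d in robot.tip_of(c,n)][:5])
E
```

```text
pics
{'t': 0.0, 'q': array([-1.31990038e+00,  2.64757238e-01,  1.60539993e+00, -1.11081522e-06,
        1.27371765e+00, -3.68906396e-02]), 'qd': array([ 0.00072274, -0.00014617,  0.00015999, -0.00127836, -0.00042694,
        0.00238058]), 'joint_torque': array([-2.47629441e-04, -5.15113342e+01, -3.67320693e+01, -7.91535695e-05,
        1.31642295e-02, -1.32959798e-05]), 'position': array([ 0.19144429, -0.64667206,  0.3025451 ]), 'ee_rot': array([ 9.89664543e-01,  1.43397316e-01, -1.22393756e-04, -1.13449872e-03]), 'wrist_force': array([-0.43198364, -0.59204084,  0.63812396]), 'wrist_torque': array([-0.0164189 ,  0.0338313 ,  0.03441264]), 'finger_gap': 1.0022758749534633}
side {'K': array([[500.69743862,   0.        , 315.35757505],
       [  0.        , 500.69743862, 240.29067803],
       [  0.        ,   0.        ,   1.        ]]), 'view': array([[-0.99965587,  0.02273459,  0.01308719,  0.52912161],
       [-0.00268209,  0.40770042, -0.91311181,  0.05510512],
       [-0.02609488, -0.91283268, -0.40749915,  1.16077874],
       [ 0.        ,  0.        ,  0.        ,  1.        ]])}
[... 208 characters left out ...]
t []
rack_right [([257, 253], 0.85)]
top {'K': array([[513.31958633,   0.        , 325.52021949],
       [  0.        , 513.31958633, 248.75490183],
       [  0.        ,   0.        ,   1.        ]]), 'view': array([[-0.00789259, -0.9999606 , -0.00406381,  0.01345576],
       [-0.99819272,  0.00812061, -0.05954285,  0.50136467],
       [ 0.05957351,  0.00358652, -0.99821748,  1.19140858],
       [ 0.        ,  0.        ,  0.        ,  1.        ]])}
rack []
plate_a_mid [([235, 335], 0.66)]
plate_u_mid [([244, 276], 0.73)]
tape_measure [([218, 185], 0.64)]
spanner [([303, 307], 0.66)]
sanding_block [([286, 188], 0.83)]
offcut [([257, 460], 0.71)]
rack_left []
rack_right [([235, 331], 0.46)]
```

View pics/top0.png

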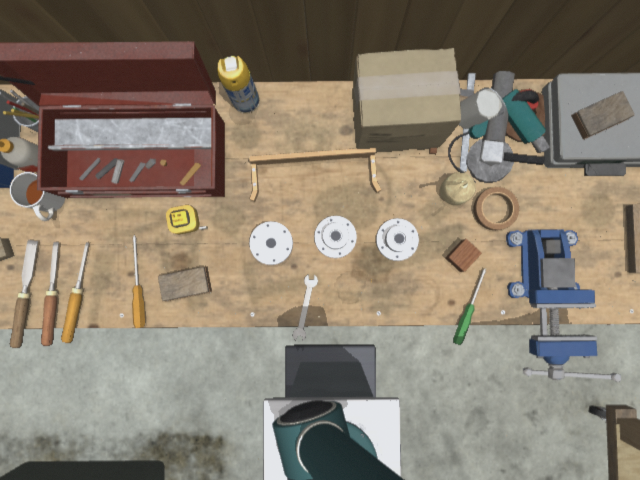

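View pics/side0.png

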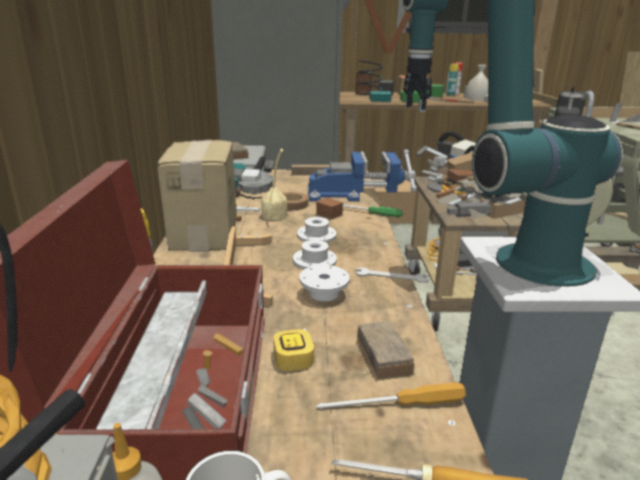

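The top view shows the disc-up plate at pixel (row 243, col 271) and the disc-down plates at (237,336) and (240,398). The rack's back wall runs from (157,250) to (152,375), with its cheeks towards the robot. Next I'll measure these precisely.

```bash
cat > h.py <<'E'
import numpy as np,cv2
from rig import robot
def ray(c,row,col,z):
    i=robot.camera_info(c);K=i["K"];V=i["view"];R=V[:3,:3];t=V[:3,3]
    o=-R.T@t;d=R.T@np.linalg.inv(K)@np.array([col,row,1.])
    return o+d*(z-o[2])/d[2]
def proj(c,p):
    i=robot.camera_info(c);q=i["view"][:3,:3]@np.array(p)+i["view"][:3,3];q=i["K"]@q;return q[1]/q[2],q[0]/q[2]
E
python3 - <<'E'
import cv2
im=cv2.imread("pics/top0.png")
cv2.imwrite("pics/z1.png",cv2.resize(im[135:285,235:435],None,fx=4,fy=4,interpolation=cv2.INTER_CUBIC))
E
```

```text
(no output)
```

View pics/z1.png

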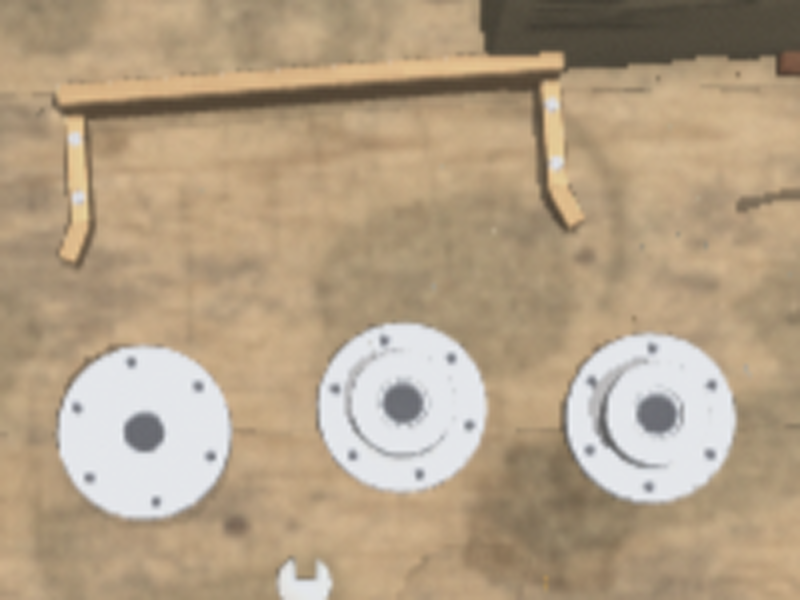

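```bash
cat > disc.py <<'E'
from h import *
def discs(im):
    hsv=cv2.cvtColor(im,cv2.COLOR_BGR2HSV)
    m=((hsv[...,1]<40)&(hsv[...,2]>130)).astype(np.uint8)
    m[:100]=0;m[330:]=0;m[:,:230]=0;m[:,440:]=0
    m=cv2.morphologyEx(m,cv2.MORPH_OPEN,np.ones((3,3)))
    cs,_=cv2.findContours(m,cv2.RETR_EXTERNAL,cv2.CHAIN_APPROX_NONE)
    out=[]
    for c in cs:
        if cv2.contourArea(c)<600: continue
        (x,y),r=cv2.minEnclosingCircle(c); e=cv2.fitEllipse(cv2.convexHull(c))
        out.append((y,x,r,e[0][1],e[0][0],e[1]))
    return out
E
python3 - <<'E'
from disc import *
np.set_printoptions(precision=4,suppress=True)
im=cv2.imread("pics/top0.png")
for d in discs(im):
    print(np.round(d[:5],1),d[5],"z10",ray("top",d[3],d[4],.010),"z40",ray("top",d[3],d[4],.04))
Z=lambda u,v:(135+(v+.5)/4-.5,235+(u+.5)/4-.5)
for n,p,z in [("wallL",(60,107),.048),("wallR",(563,69),.048),("lc1",(85,118),.022),("lc2",(90,218),.022),("lflare",(78,262),.022),("rc1",(543,85),.022),("rc2",(548,182),.022),("rflare",(572,230),.022)]:
    print(n,ray("top",*Z(*p),z))
for n,p in [("hubholeU",(144,431)),("hubmid",(404,403)),("hubR",(657,413))]: print(n,ray("top",*Z(*p),.04))
print("off",ray("top",257,460,0),"spanner",ray("top",303,307,0))
E
```

```text
[313.3 368.   72.7 316.4 360.2] (76.91345977783203, 162.48272705078125) z10 [ 0.3425 -0.0706  0.01  ] z40 [ 0.3447 -0.0687  0.04  ]
[242.8 270.5  22.  242.8 270.6] (43.6315803527832, 43.82028579711914) z10 [0.5169 0.1392 0.01  ] z40 [0.5147 0.1359 0.04  ]
[239.1 397.1  21.5 239.1 397.1] (42.59854507446289, 42.78537368774414) z10 [ 0.5231 -0.1597  0.01  ] z40 [ 0.5208 -0.1556  0.04  ]
[236.3 335.   21.4 236.3 335. ] (42.39098358154297, 42.535072326660156) z10 [ 0.531  -0.0133  0.01  ] z40 [ 0.5285 -0.0128  0.04  ]
wallL [0.7032 0.1831 0.048 ]
wallR [ 0.7228 -0.1077  0.048 ]
lc1 [0.7025 0.1723 0.022 ]
lc2 [0.643  0.1693 0.022 ]
lflare [0.6169 0.1764 0.022 ]
rc1 [ 0.7199 -0.0982  0.022 ]
rc2 [ 0.662  -0.1004  0.022 ]
rflare [ 0.6334 -0.1141  0.022 ]
hubholeU [0.5157 0.1357 0.04  ]
hubmid [ 0.5307 -0.0142  0.04  ]
hubR [ 0.5237 -0.1598  0.04  ]
off [ 0.4801 -0.3097  0.    ] spanner [0.3742 0.0543 0.    ]
```

```bash
cat > ov.py <<'E'
from h import *
O=np.array([.6631,.0345]);YAW=.0672
def W(x,y,z=0):
    c,s=np.cos(YAW),np.sin(YAW);return [O[0]+c*x-s*y,O[1]+s*x+c*y,z]
def R(p):
    c,s=np.cos(YAW),np.sin(YAW);d=np.array(p[:2])-O;return np.array([c*d[0]+s*d[1],-s*d[0]+c*d[1]])
def overlay(c,im,box,f,fn,plates=()):
    r0,r1,c0,c1=box
    z=cv2.resize(im[r0:r1,c0:c1],None,fx=f,fy=f,interpolation=cv2.INTER_CUBIC)
    def P(p):
        r,k=proj(c,p);return (int((k-c0+.5)*f-.5),int((r-r0+.5)*f-.5))
    def L(pts,col):
        cv2.polylines(z,[np.array([P(p) for p in pts])],False,col,1)
    L([W(.05,-.135,.048),W(.05,.135,.048)],(0,0,255)); L([W(.05,-.135,0),W(.05,.135,0)],(255,0,0))
    fl=.023*np.tan(.42)
    for s in(1,-1):
        L([W(.05,s*.135,.022),W(-.015,s*.135,.022),W(-.038,s*(.135+fl),.022)],(0,0,255))
        L([W(.05,s*.135,0),W(-.015,s*.135,0),W(-.038,s*(.135+fl),0)],(255,0,0))
    for (x,y,up) in plates:
        for rr,h in ([(.05,.04),(.03,0)] if up else [(.05,.01),(.05,0),(.03,.04)]):
            L([(x+rr*np.cos(a),y+rr*np.sin(a),h) for a in np.linspace(0,6.3,60)],(0,255,0))
    cv2.imwrite(fn,z)
E
python3 - <<'E'
from ov import *
pl=[(.515,.136,1),(.531,-.0133,0),(.523,-.160,0)]
overlay("top",cv2.imread("pics/top0.png"),(135,285,235,435),4,"pics/o1.png",pl)
overlay("side",cv2.imread("pics/side0.png"),(205,325,210,370),5,"pics/o2.png",pl)
E
```

```text
(no output)
```

View pics/o1.png

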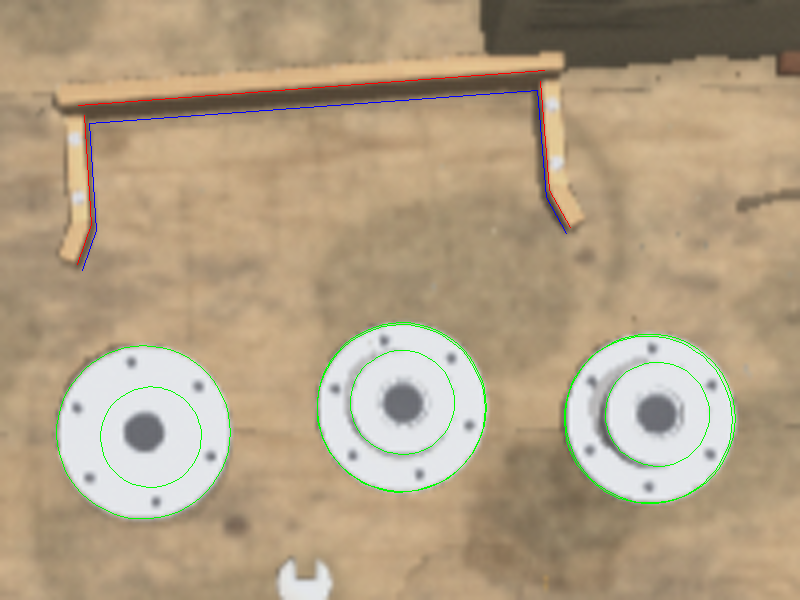

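View pics/o2.png

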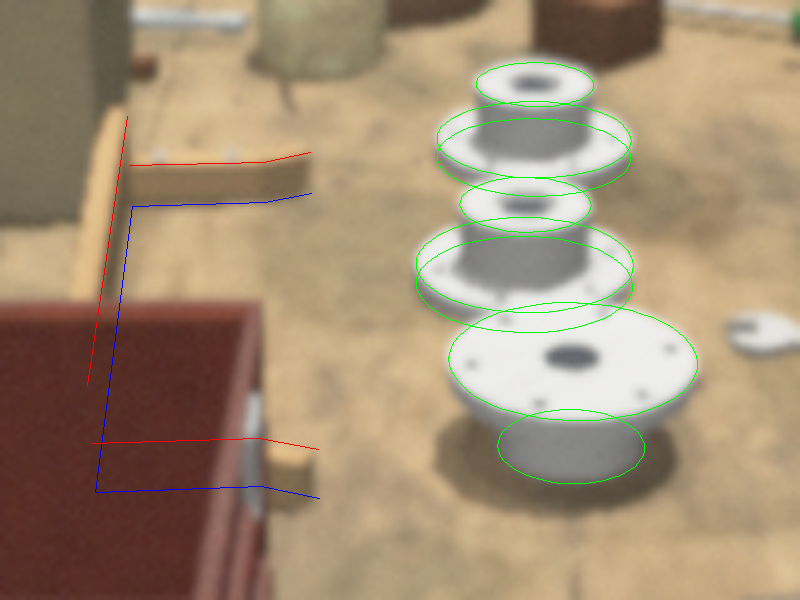

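```bash
cat > go.py <<'E'
import sys
from ov import *
from scipy.spatial.transform import Rotation as Ro
def to(x,y,z,yaw=YAW):
    s=robot.get_state();Rm=Ro.from_quat(s["ee_rot"])
    T=Ro.from_euler("z",yaw)*Ro.from_quat([1,0,0,0])
    tw=(Rm.inv()*T).as_rotvec()
    d=Rm.inv().apply(np.array([x,y,z])-s["position"])
    print("t",round(s["t"],2),"pos",np.round(s["position"],4),"F",np.round(s["wrist_force"],1),"gap",round(s["finger_gap"],3),"cm",np.round(d*100,2),"twist",np.round(tw,4))
if __name__=="__main__": to(*map(float,sys.argv[1:]))
E
python3 go.py .523 -.160 .2
python3 -c "
from ov import *
for y in(.083,0,-.083):print([np.round(W(x,y),4)[:2] for x in (-.012,0)])"
```

```text
t 1.0 pos [ 0.1916 -0.6472  0.3039] F [-0.4 -0.1 -0.2] gap 0.995 cm [ 45.61 -37.31  10.39] twist [0.     0.     0.2206]
[array([0.6456, 0.1165]), array([0.6575, 0.1173])]
[array([0.6511, 0.0337]), array([0.6631, 0.0345])]
[array([ 0.6567, -0.0491]), array([ 0.6687, -0.0483])]
```

```bash
python3 -m pendant '[{"grip":0,"translation":[45.6,-37.3,0],"twist":[0,0,0.22]},{"grip":0,"translation":[45.6,-37.3,0],"twist":[0,0,0.22]},{"grip":0,"translation":[45.6,-37.3,0],"twist":[0,0,0.22]},{"grip":0,"translation":[45.6,-37.3,0],"twist":[0,0,0.22]},{"grip":0,"translation":[45.6,-37.3,0],"twist":[0,0,0.22]},{"grip":0,"translation":[45.6,-37.3,0],"twist":[0,0,0.22]},{"grip":0,"translation":[45.6,-37.3,0],"twist":[0,0,0.22]},{"grip":0,"translation":[45.6,-37.3,0],"twist":[0,0,0.22]},{"grip":0,"translation":[45.6,-37.3,0],"twist":[0,0,0.22]},{"grip":0,"translation":[45.6,-37.3,0],"twist":[0,0,0.22]},{"grip":0,"translation":[45.6,-37.3,10],"twist":[0,0,0.22]},{"grip":0,"translation":[45.6,-37.3,10],"twist":[0,0,0.22]},{"grip":0,"translation":[45.6,-37.3,10],"twist":[0,0,0.22]}]' 30; python3 go.py .523 -.160 .08
```

```text
t: 2.62
position: [0.5205, -0.159, 0.2003]
ee_rot: [0.999, 0.034, -0.004, -0.001]
wrist_force: [-0.3, 1.0, 1.0]
finger_gap: 1.004
t 2.62 pos [ 0.5205 -0.159   0.2003] F [-0.3  1.   1. ] gap 1.004 cm [ 0.33  0.15 12.03] twist [-0.0031  0.0073  0.001 ]
```

```bash
python3 -m pendant '[{"grip":0,"translation":[0.2,0.1,6],"twist":[0,0,0]},{"grip":0,"translation":[0.2,0.1,9],"twist":[0,0,0]},{"grip":0,"translation":[0.2,0.1,12],"twist":[0,0,0]},{"grip":0,"translation":[0.2,0.1,12],"twist":[0,0,0]},{"grip":0.4,"translation":[0.2,0.1,12],"twist":[0,0,0]},{"grip":0.4,"translation":[0.2,0.1,12],"twist":[0,0,0]},{"grip":0.4,"translation":[0.2,0.1,12],"twist":[0,0,0]},{"grip":0.4,"translation":[0.2,0.1,12],"twist":[0,0,0]}]' 50; python3 go.py .523 -.160 .08
python3 - <<'E'
from ov import *
for c,b,f in(("top",(135,285,285,485),4),("side",(180,300,240,400),5)):
    im=robot.camera(c);r0,r1,c0,c1=b
    cv2.imwrite(f"pics/g1{c}.png",cv2.resize(im[r0:r1,c0:c1],None,fx=f,fy=f))
E
```

```text
t: 3.62
position: [0.5271, -0.1615, 0.087]
ee_rot: [0.999, 0.034, 0.002, 0.001]
wrist_force: [-1.1, 1.1, 6.6]
finger_gap: 0.682
t 3.62 pos [ 0.5271 -0.1615  0.087 ] F [-1.1  1.1  6.6] gap 0.682 cm [-0.4  -0.18  0.7 ] twist [ 0.0015 -0.0047  0.0002]
```

View pics/g1side.png

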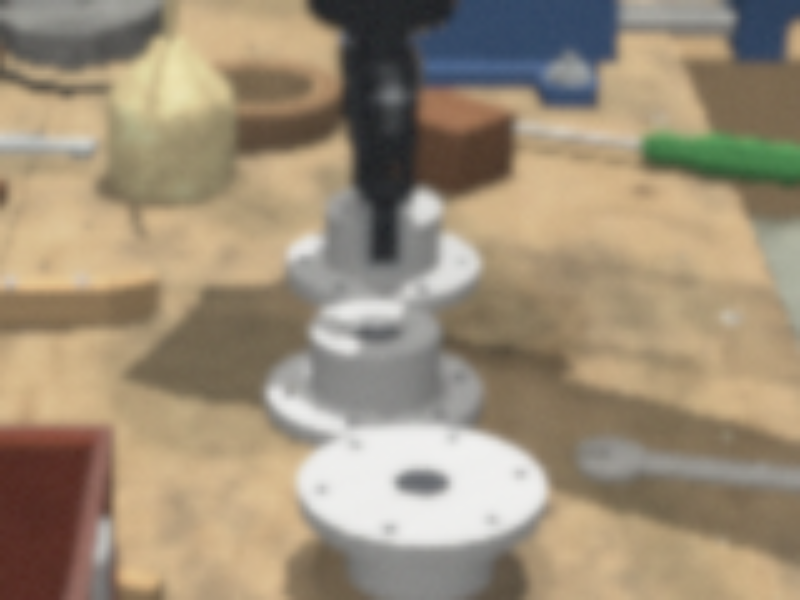

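The fingers are round the hub of the right-hand plate: the side picture shows the finger at crop (230,385) against the hub. The gap of 0.68 is about 58 mm, which fits a 60 mm hub. Next I'll lift it and carry it.

```bash
python3 -m pendant '[{"grip":0.4,"translation":[0,0,-2],"twist":[0,0,0]},{"grip":0.4,"translation":[0,0,-4],"twist":[0,0,0]},{"grip":0.4,"translation":[0,0,-4],"twist":[0,0,0]}]' 50; python3 - <<'E'
from go import *
to(*W(-.008,-.083)[:2],.11)
E
```

```text
t: 4.1
position: [0.5266, -0.1616, 0.1263]
ee_rot: [0.999, 0.034, 0.002, 0.001]
wrist_force: [-0.0, 0.4, -4.2]
finger_gap: 0.686
t 4.1 pos [ 0.5266 -0.1616  0.1263] F [-0.   0.4 -4.2] gap 0.686 cm [ 14.14 -10.34   1.67] twist [ 0.0021 -0.0046  0.0007]
```

```bash
python3 -m pendant '[{"grip":0.4,"translation":[4,-3,0],"twist":[0,0,0]},{"grip":0.4,"translation":[8,-6,0],"twist":[0,0,0]},{"grip":0.4,"translation":[12,-9,0],"twist":[0,0,0]},{"grip":0.4,"translation":[14.1,-10.3,0],"twist":[0,0,0]},{"grip":0.4,"translation":[14.1,-10.3,0],"twist":[0,0,0]},{"grip":0.4,"translation":[14.1,-10.3,1],"twist":[0,0,0]},{"grip":0.4,"translation":[14.1,-10.3,1],"twist":[0,0,0]},{"grip":0.4,"translation":[14.1,-10.3,1],"twist":[0,0,0]}]' 50; python3 - <<'E'
from go import *
to(*W(-.008,-.083)[:2],.088)
im=robot.camera("top")
overlay("top",im,(125,275,265,465),4,"pics/p1.png")
im=robot.camera("side")
overlay("side",im,(180,300,210,370),5,"pics/p1s.png")
E
```

```text
t: 5.1
position: [0.6578, -0.0493, 0.1132]
ee_rot: [0.999, 0.033, -0.001, -0.0]
wrist_force: [-0.1, 0.1, -4.5]
finger_gap: 0.68
t 5.1 pos [ 0.6578 -0.0493  0.1132] F [-0.1  0.1 -4.5] gap 0.68 cm [ 0.3  -0.03  2.52] twist [-0.0002  0.0014 -0.0004]
```

View pics/p1.png

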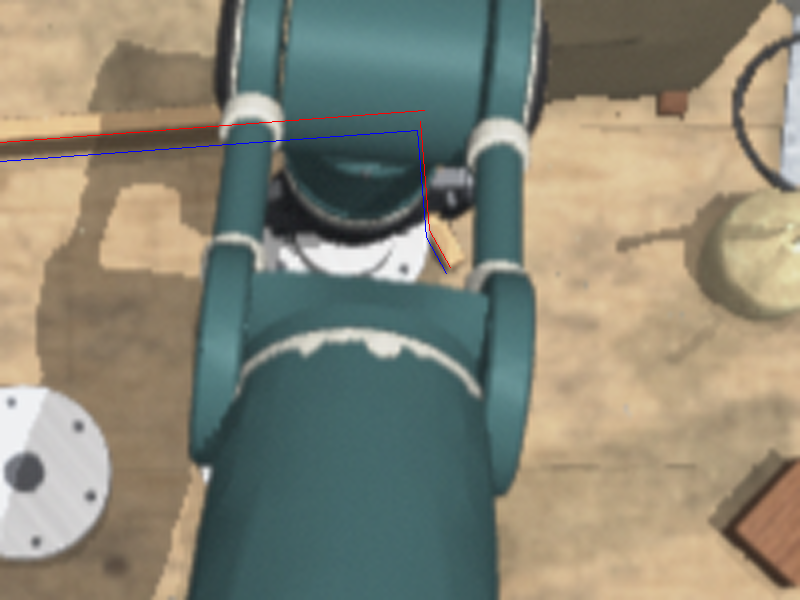

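View pics/p1s.png

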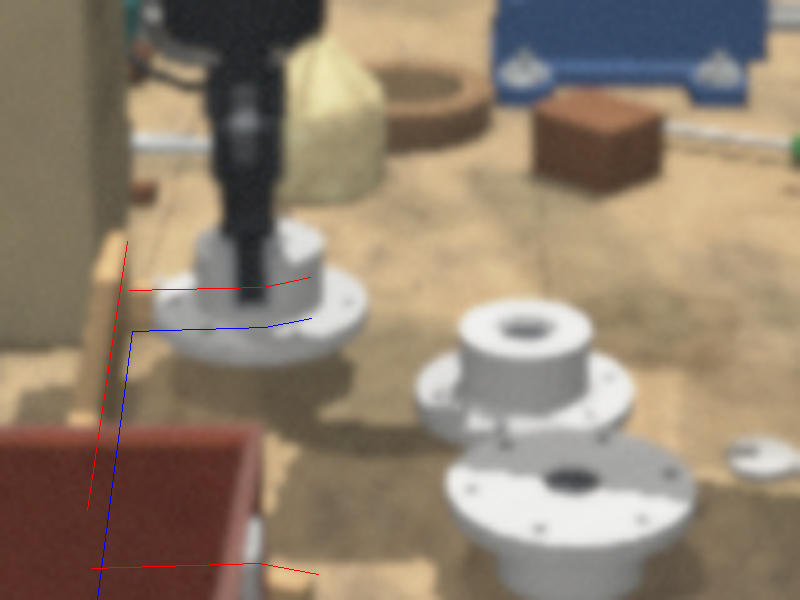

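The plate hangs level over the right end, 25 mm up (side crop: disc at (310,265)). Now I'll lower it and slide it in.

```bash
python3 -m pendant '[{"grip":0.4,"translation":[0,0,1.5],"twist":[0,0,0]},{"grip":0.4,"translation":[0,0,2.5],"twist":[0,0,0]},{"grip":0.4,"translation":[0,0,2.6],"twist":[0,0,0]},{"grip":0.4,"translation":[0.5,0,2.6],"twist":[0,0,0]},{"grip":0.4,"translation":[1,0,2.6],"twist":[0,0,0]},{"grip":0.4,"translation":[1,0,2.6],"twist":[0,0,0]}]' 50; python3 - <<'E'
from go import *
to(*W(0.004,-.083)[:2],.087)
E
```

```text
t: 5.95
position: [0.6694, -0.048, 0.0878]
ee_rot: [0.999, 0.034, 0.0, 0.0]
wrist_force: [-0.1, 0.3, -5.5]
finger_gap: 0.685
t 5.95 pos [ 0.6694 -0.048   0.0878] F [-0.1  0.3 -5.5] gap 0.685 cm [0.32 0.03 0.08] twist [ 0.0002 -0.0008  0.0007]
```

```bash
python3 -m pendant '[{"grip":0.4,"translation":[0,0,0.1],"twist":[0,0,0]},{"grip":0.4,"translation":[0.3,0,0.15],"twist":[0,0,0]},{"grip":0.4,"translation":[0.5,0,0.15],"twist":[0,0,0]},{"grip":0.4,"translation":[0.5,0,0.15],"twist":[0,0,0]}]' 50; python3 - <<'E'
from go import *
to(*W(0.004,-.083)[:2],.087)
E
```

```text
t: 6.45
position: [0.6732, -0.0478, 0.0871]
ee_rot: [0.999, 0.034, -0.001, 0.0]
wrist_force: [-6.1, -0.7, 4.3]
finger_gap: 0.687
t 6.45 pos [ 0.6732 -0.0478  0.0871] F [-6.1 -0.7  4.3] gap 0.687 cm [-0.06  0.02  0.01] twist [-0.      0.0015  0.0007]
```

```bash
python3 -m pendant '[{"grip":0.4,"translation":[0.2,0,0],"twist":[0,0,0]},{"grip":0.4,"translation":[0.3,0,0],"twist":[0,0,0]},{"grip":0.4,"translation":[0.3,0,0],"twist":[0,0,0]}]' 50; python3 - <<'E'
from go import *
to(*W(0.004,-.083)[:2],.087)
E
```

```text
t: 6.82
position: [0.6737, -0.0478, 0.087]
ee_rot: [0.999, 0.034, -0.004, -0.0]
wrist_force: [-13.6, -2.8, 10.0]
finger_gap: 0.68
t 6.83 pos [ 0.6737 -0.0478  0.087 ] F [-13.6  -2.8  10. ] gap 0.68 cm [-0.1   0.02  0.  ] twist [-0.0004  0.0078  0.001 ]
```

```bash
python3 -m pendant '[{"grip":0.4,"translation":[-0.2,0,0],"twist":[0,0,0]},{"grip":0.2,"translation":[-0.2,0,0],"twist":[0,0,0]},{"grip":0.2,"translation":[-0.2,0,0],"twist":[0,0,0]},{"grip":0.2,"translation":[-0.2,0,0],"twist":[0,0,0]},{"grip":0.2,"translation":[-0.2,0,-3],"twist":[0,0,0]},{"grip":0.2,"translation":[-0.2,0,-7],"twist":[0,0,0]},{"grip":0,"translation":[-5,0,-8],"twist":[0,0,0]},{"grip":0,"translation":[-10,-1,-8],"twist":[0,0,0]},{"grip":0,"translation":[-14,-2,-8],"twist":[0,0,0]},{"grip":0,"translation":[-14,-4,-8],"twist":[0,0,0]},{"grip":0,"translation":[-14,-4,-8],"twist":[0,0,0]}]' 50; python3 - <<'E'
from go import *
to(.531,-.0133,.087)
im=robot.camera("top")
overlay("top",im,(125,275,265,465),4,"pics/p2.png",[(*W(0,-.083)[:2],0),(.531,-.0133,0)])
im=robot.camera("side")
overlay("side",im,(180,300,210,370),5,"pics/p2s.png",[(*W(0,-.083)[:2],0),(.531,-.0133,0)])
E
```

```text
t: 8.2
position: [0.5352, -0.016, 0.167]
ee_rot: [0.999, 0.035, 0.001, 0.0]
wrist_force: [0.1, -0.4, 0.7]
finger_gap: 1.0
t 8.2 pos [ 0.5352 -0.016   0.167 ] F [ 0.1 -0.4  0.7] gap 1.0 cm [-0.42 -0.3   8.  ] twist [ 0.0001 -0.0022  0.0023]
```

View pics/p2.png

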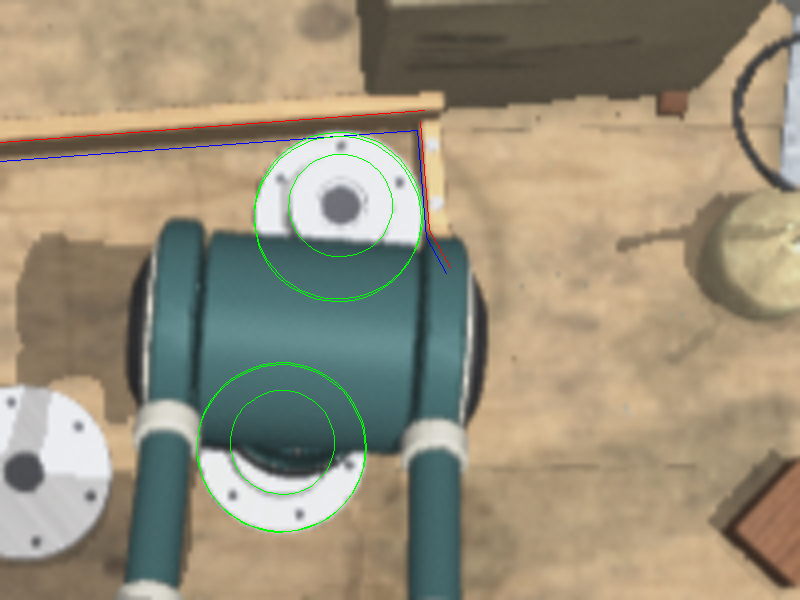

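View pics/p2s.png

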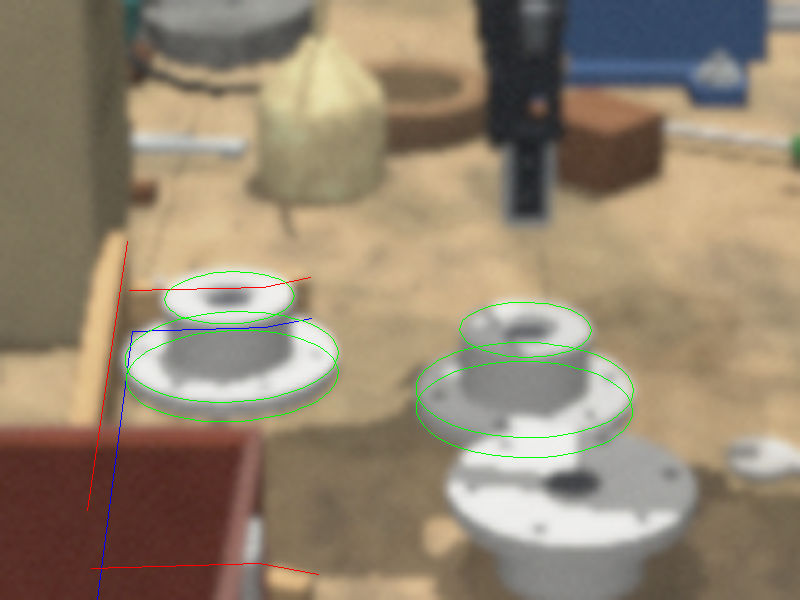

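The right plate lies on the predicted circle, touching the wall. Next is the middle one.

```bash
python3 -m pendant '[{"grip":0,"translation":[-0.4,-0.3,4],"twist":[0,0,0]},{"grip":0,"translation":[-0.4,-0.3,7.9],"twist":[0,0,0]},{"grip":0,"translation":[-0.4,-0.3,7.9],"twist":[0,0,0]},{"grip":0.4,"translation":[-0.4,-0.3,7.9],"twist":[0,0,0]},{"grip":0.4,"translation":[-0.4,-0.3,7.9],"twist":[0,0,0]},{"grip":0.4,"translation":[-0.4,-0.3,7.9],"twist":[0,0,0]},{"grip":0.4,"translation":[-0.4,-0.3,7.9],"twist":[0,0,0]},{"grip":0.4,"translation":[-0.4,-0.3,3.9],"twist":[0,0,0]},{"grip":0.4,"translation":[-0.4,-0.3,3.9],"twist":[0,0,0]}]' 50; python3 - <<'E'
from go import *
to(*W(-0.008,.083)[:2],.087)
E
```

```text
t: 9.43
position: [0.5323, -0.0146, 0.13]
ee_rot: [0.999, 0.034, 0.003, 0.0]
wrist_force: [0.8, 0.1, -4.8]
finger_gap: 0.682
t 9.43 pos [ 0.5323 -0.0146  0.13  ] F [ 0.8  0.1 -4.8] gap 0.682 cm [ 12.56 -12.32   4.37] twist [ 0.0012 -0.0065  0.0008]
```

```bash
python3 -m pendant '[{"grip":0.4,"translation":[4,-2,-0.5],"twist":[0,0,0]},{"grip":0.4,"translation":[8,-6,-0.5],"twist":[0,0,0]},{"grip":0.4,"translation":[11,-10,0],"twist":[0,0,0]},{"grip":0.4,"translation":[12.4,-12.3,0],"twist":[0,0,0]},{"grip":0.4,"translation":[12.4,-12.3,0],"twist":[0,0,0]},{"grip":0.4,"translation":[12.4,-12.3,1.5],"twist":[0,0,0]},{"grip":0.4,"translation":[12.4,-12.3,3],"twist":[0,0,0]},{"grip":0.4,"translation":[12.4,-12.3,3],"twist":[0,0,0]}]' 50; python3 - <<'E'
from go import *
to(*W(0.001,.083)[:2],.089)
im=robot.camera("side")
overlay("side",im,(180,300,210,370),5,"pics/p3s.png",[(*W(0,-.083)[:2],0)])
E
```

```text
t: 10.42
position: [0.6428, 0.1155, 0.0942]
ee_rot: [0.999, 0.033, -0.003, 0.0]
wrist_force: [-0.9, -0.2, -5.3]
finger_gap: 0.683
t 10.43 pos [0.6428 0.1155 0.0942] F [-0.9 -0.2 -5.3] gap 0.683 cm [ 1.58 -0.08  0.51] twist [ 0.0006  0.0062 -0.0005]
```

View pics/p3s.png

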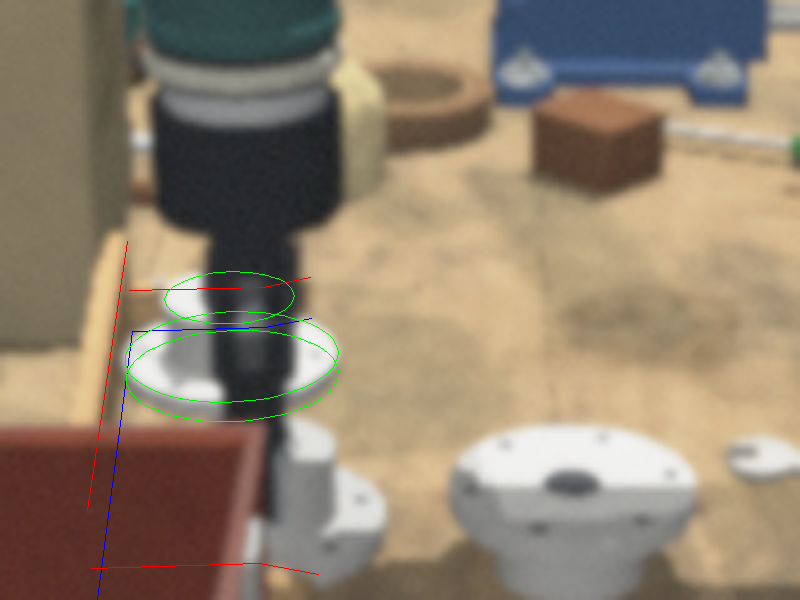

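The right plate hasn't moved, and the second hangs just above the bench at the left end (side crop (500,330)). Next I'll lower it and slide it in.

```bash
python3 -m pendant '[{"grip":0.4,"translation":[0,-0.05,0.5],"twist":[0,0,0]},{"grip":0.4,"translation":[0.5,-0.05,0.7],"twist":[0,0,0]},{"grip":0.4,"translation":[1,-0.05,0.75],"twist":[0,0,0]},{"grip":0.4,"translation":[1.5,-0.05,0.75],"twist":[0,0,0]},{"grip":0.4,"translation":[1.7,-0.05,0.75],"twist":[0,0,0]},{"grip":0.4,"translation":[1.7,-0.05,0.75],"twist":[0,0,0]}]' 50; python3 - <<'E'
from go import *
to(*W(0.001,.083)[:2],.089)
E
```

```text
t: 11.22
position: [0.6607, 0.1184, 0.0899]
ee_rot: [0.999, 0.034, -0.003, 0.0]
wrist_force: [-7.7, -1.4, 0.6]
finger_gap: 0.684
t 11.22 pos [0.6607 0.1184 0.0899] F [-7.7 -1.4  0.6] gap 0.684 cm [-0.22  0.08  0.09] twist [0.0002 0.0054 0.0006]
```

```bash
python3 -m pendant '[{"grip":0.4,"translation":[0.3,0,0],"twist":[0,0,0]},{"grip":0.4,"translation":[0.3,0,0],"twist":[0,0,0]},{"grip":0.4,"translation":[0,0,0],"twist":[0,0,0]},{"grip":0.2,"translation":[0,0,0],"twist":[0,0,0]},{"grip":0.2,"translation":[0,0,0],"twist":[0,0,0]},{"grip":0.2,"translation":[0,0,0],"twist":[0,0,0]},{"grip":0.2,"translation":[0,0,-3],"twist":[0,0,0]},{"grip":0.2,"translation":[0,0,-7],"twist":[0,0,0]},{"grip":0.2,"translation":[-4,0,-12],"twist":[0,0,0]},{"grip":0.4,"translation":[-8,-5,-12],"twist":[0,0,0]},{"grip":0.4,"translation":[-12,-10,-12],"twist":[0,0,0]},{"grip":0.4,"translation":[-12,-15,-12],"twist":[0,0,0]},{"grip":0.4,"translation":[-12,-18,-12],"twist":[0,0,0]},{"grip":0.4,"translation":[-12,-18,-12],"twist":[0,0,0]}]' 50; python3 - <<'E'
from go import *
to(.515,.136,.087)
pl=[(*W(0,-.083)[:2],0),(*W(0,.083)[:2],0),(.515,.136,1)]
im=robot.camera("top");cv2.imwrite("pics/t4.png",im)
overlay("top",im,(125,275,235,435),4,"pics/p4.png",pl)
print(discs(im)) if 0 else None
im=robot.camera("side")
overlay("side",im,(190,310,210,370),5,"pics/p4s.png",pl)
E
```

```text
t: 12.98
position: [0.5305, 0.2922, 0.2106]
ee_rot: [0.999, 0.035, 0.001, -0.0]
wrist_force: [-0.4, -0.6, -0.5]
finger_gap: 0.602
t 12.97 pos [0.5305 0.2922 0.2106] F [-0.4 -0.6 -0.5] gap 0.602 cm [-2.67 15.48 12.34] twist [-0.0009 -0.0016  0.0038]
```

View pics/p4.png

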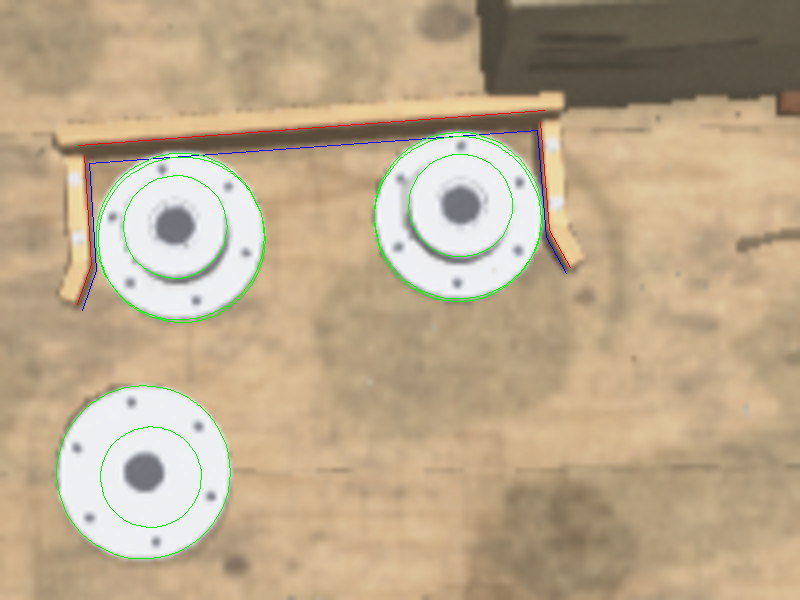

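View pics/p4s.png

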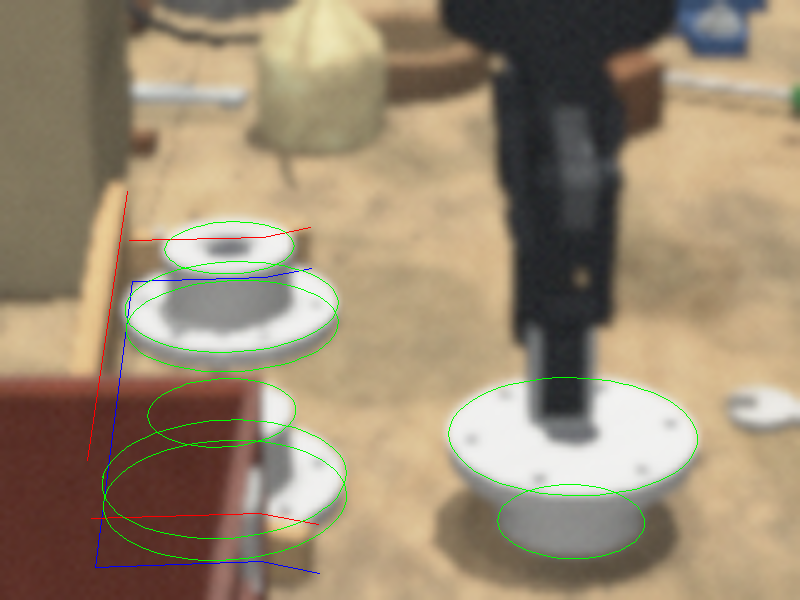

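Both end plates match the model. Next I'll push the disc-up plate with a two-finger cradle: first mostly along -y, then along +x into the slot.

```bash
python3 go.py .495 .201 .09 1.868; python3 - <<'E'
from h import *
print("sand right edge",ray("top",275,210,.03),"tape",ray("top",228,208,.01))
print(robot.get_state()["q"])
E
```

```text
t 13.07 pos [0.5306 0.2899 0.2101] F [0.4 0.1 0.2] gap 0.601 cm [-4.17  8.62 12.01] twist [ 6.0000e-04  1.0000e-04 -1.7993e+00]
sand right edge [0.44184935 0.2773868  0.03      ] tape [0.55324486 0.28731913 0.01      ]
[ 4.59083592e-01  2.06932763e-01  1.85387876e+00 -5.56869148e-04
  1.08058109e+00  1.96140105e+00]
```

```bash
python3 -m pendant '[{"grip":0.5,"translation":[-4.2,8.6,0],"twist":[0,0,-0.18]},{"grip":0.5,"translation":[-4.2,8.6,0],"twist":[0,0,-0.36]},{"grip":0.5,"translation":[-4.2,8.6,0],"twist":[0,0,-0.54]},{"grip":0.5,"translation":[-4.2,8.6,0],"twist":[0,0,-0.72]},{"grip":0.5,"translation":[-4.2,8.6,0],"twist":[0,0,-0.9]},{"grip":0.5,"translation":[-4.2,8.6,0],"twist":[0,0,-1.08]},{"grip":0.5,"translation":[-4.2,8.6,0],"twist":[0,0,-1.26]},{"grip":0.5,"translation":[-4.2,8.6,0],"twist":[0,0,-1.44]},{"grip":0.5,"translation":[-4.2,8.6,0],"twist":[0,0,-1.62]},{"grip":0.5,"translation":[-4.2,8.6,0],"twist":[0,0,-1.8]},{"grip":0.5,"translation":[-4.2,8.6,0],"twist":[0,0,-1.8]},{"grip":0.5,"translation":[-4.2,8.6,5],"twist":[0,0,-1.8]},{"grip":0.5,"translation":[-4.2,8.6,9],"twist":[0,0,-1.8]},{"grip":0.5,"translation":[-4.2,8.6,9],"twist":[0,0,-1.8]}]' 50; python3 go.py .495 .201 .09 1.868
python3 - <<'E'
from ov import *
pl=[(.515,.136,1)]
im=robot.camera("top")
overlay("top",im,(125,275,165,365),4,"pics/p5.png",pl)
im=robot.camera("side")
overlay("side",im,(230,350,240,400),5,"pics/p5s.png",pl)
E
```

```text
t: 14.82
position: [0.4916, 0.1996, 0.1165]
ee_rot: [0.596, 0.803, -0.003, -0.002]
wrist_force: [-0.5, 0.0, -0.7]
finger_gap: 0.5
t 14.82 pos [0.4916 0.1996 0.1165] F [-0.5  0.  -0.7] gap 0.5 cm [0.04 0.39 2.65] twist [-0.0082  0.0005 -0.0039]
```

View pics/p5s.png

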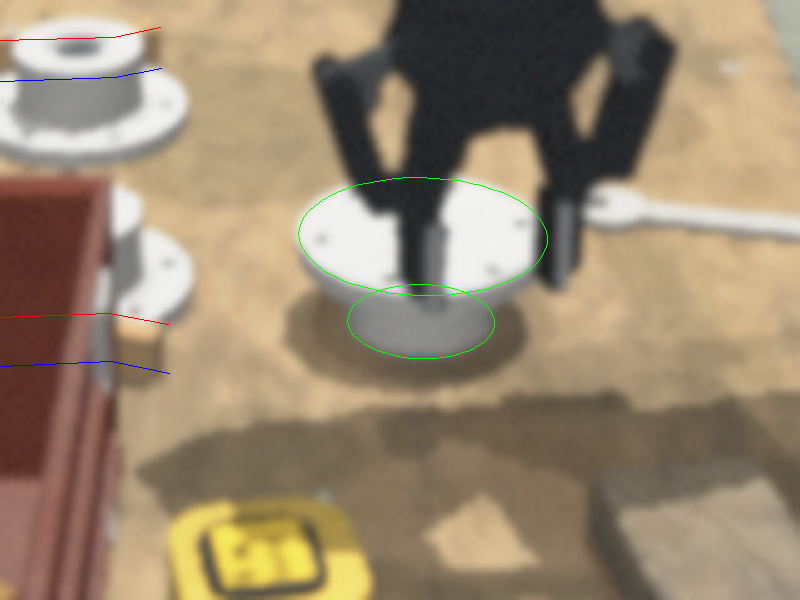

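View pics/p5.png

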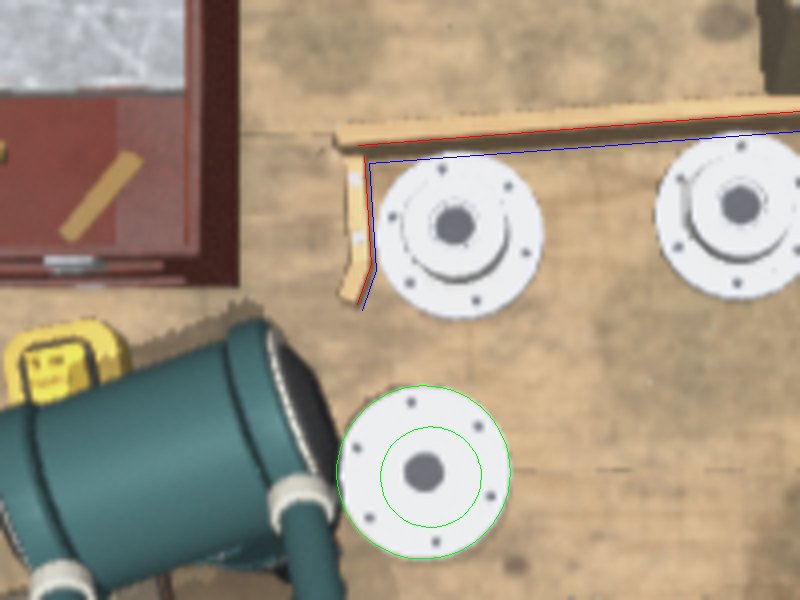

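The fingers stand clear behind the disc-up plate and still above it (side crop: tips at (300,430) and (285,560)). Next I'll lower them and push.

```bash
python3 -m pendant '[{"grip":0.5,"translation":[0.1,0.4,2.6],"twist":[0,0,0]},{"grip":0.5,"translation":[0.1,0.4,2.6],"twist":[0,0,0]},{"grip":0.5,"translation":[-0.7,0.4,2.6],"twist":[0,0,0]},{"grip":0.5,"translation":[-1.4,0.4,2.6],"twist":[0,0,0]},{"grip":0.5,"translation":[-2.1,0.4,2.6],"twist":[0,0,0]},{"grip":0.5,"translation":[-2.8,0.4,2.6],"twist":[0,0,0]},{"grip":0.5,"translation":[-3.5,0.4,2.6],"twist":[0,0,0]},{"grip":0.5,"translation":[-4.2,0.4,2.6],"twist":[0,0,0]},{"grip":0.5,"translation":[-4.2,0.4,2.6],"twist":[0,0,0]}]' 50; python3 go.py .495 .201 .09 1.868
python3 - <<'E'
from disc import *
from ov import *
im=robot.camera("top")
overlay("top",im,(125,275,165,365),4,"pics/p6.png")
for d in discs(im): print(np.round(d[:5],1),d[5],"z40",ray("top",d[3],d[4],.04))
im=robot.camera("side")
overlay("side",im,(230,350,240,400),5,"pics/p6s.png")
E
```

```text
t: 16.05
position: [0.5115, 0.1619, 0.0948]
ee_rot: [0.595, 0.804, 0.001, 0.001]
wrist_force: [0.6, 1.5, 0.8]
finger_gap: 0.503
t 16.05 pos [0.5115 0.1619 0.0948] F [0.6 1.5 0.8] gap 0.503 cm [ 4.22 -0.44  0.48] twist [ 0.0022  0.0002 -0.0008]
[326.2 363.   76.1 318.7 358. ] (83.57125854492188, 166.41705322265625) z40 [ 0.33947783 -0.0634214   0.04      ]
[237.9 280.9  23.7 237.5 281.5] (43.261871337890625, 46.513877868652344) z40 [0.52686096 0.11070231 0.04      ]
[183.5 279.4  21.3 183.5 279.5] (41.82486343383789, 42.3416862487793) z40 [0.65246877 0.11500897 0.04      ]
[178.5 349.5  21.3 178.5 349.4] (42.28327178955078, 42.43853759765625) z40 [ 0.66267493 -0.04729624  0.04      ]
```

View pics/p6s.png

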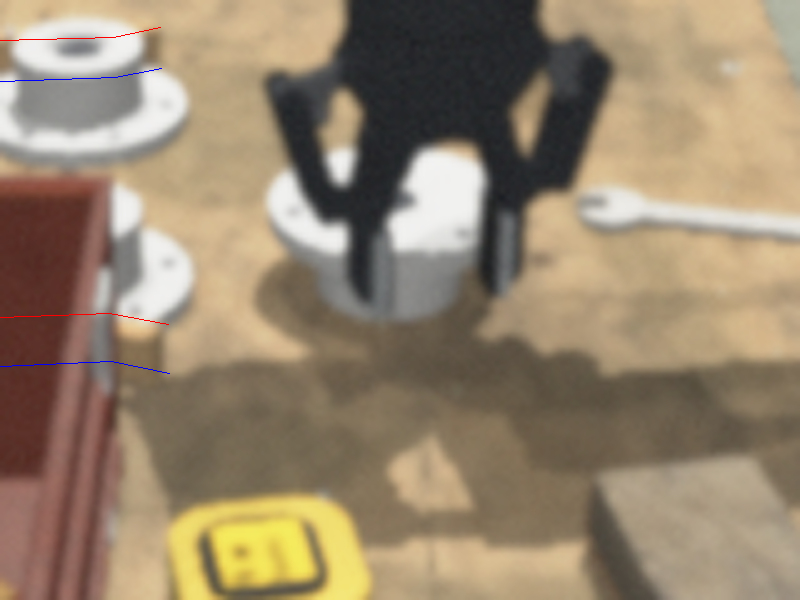

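It slides without tipping and sits square in the cradle. I'll keep pushing.

```bash
python3 -m pendant '[{"grip":0.5,"translation":[-0.8,0,0],"twist":[0,0,0]},{"grip":0.5,"translation":[-1.6,0,0],"twist":[0,0,0]},{"grip":0.5,"translation":[-2.4,0,0],"twist":[0,0,0]},{"grip":0.5,"translation":[-3.2,0,0],"twist":[0,0,0]},{"grip":0.5,"translation":[-4,0,0],"twist":[0,0,0]},{"grip":0.5,"translation":[-4.8,0,0],"twist":[0,0,0]},{"grip":0.5,"translation":[-5.6,0,0],"twist":[0,0,0]},{"grip":0.5,"translation":[-6.4,0,0],"twist":[0,0,0]},{"grip":0.5,"translation":[-7.2,0,0],"twist":[0,0,0]},{"grip":0.5,"translation":[-7.9,0,0],"twist":[0,0,0]},{"grip":0.5,"translation":[-7.9,0,0],"twist":[0,0,0]},{"grip":0.5,"translation":[-7,0,0],"twist":[0,0,0]},{"grip":0.5,"translation":[-5,0,-5],"twist":[0,0,0]},{"grip":0.5,"translation":[0,0,-9],"twist":[0,0,0]},{"grip":0.5,"translation":[0,0,-9],"twist":[0,0,0]}]' 50
python3 - <<'E'
from disc import *
from ov import *
from go import *
im=robot.camera("top")
overlay("top",im,(125,275,225,425),4,"pics/p7.png")
for d in discs(im): p=ray("top",d[3],d[4],.04);print(np.round(d[:5],1),d[5],"z40",p,"rack",R(p),"z10",R(ray("top",d[3],d[4],.01)))
im=robot.camera("side")
overlay("side",im,(210,330,240,400),5,"pics/p7s.png")
to(.495,.201,.09,.0672)
E
```

```text
t: 18.02
position: [0.5118, 0.1651, 0.1874]
ee_rot: [0.593, 0.805, 0.003, 0.002]
wrist_force: [0.4, -0.8, 0.2]
finger_gap: 0.504
[327.  361.5  77.5 319.4 357.2] (85.66083526611328, 167.74761962890625) z40 [ 0.33780362 -0.06163809  0.04      ] rack [-0.33101778 -0.07407763] z10 [-0.33346165 -0.07561516]
[227.4 315.3  22.  227.5 315.2] (43.53425979614258, 43.78626251220703) z40 [0.54925733 0.03271018 0.04      ] rack [-0.11370591  0.0058587 ] z10 [-0.11062112  0.00635483]
[183.5 279.5  21.3 183.5 279.5] (41.787593841552734, 42.31961441040039) z40 [0.65249701 0.11496903 0.04      ] rack [-0.0051756   0.08099939] z10 [0.00067032 0.08340719]
[178.5 349.5  21.3 178.5 349.4] (42.28327178955078, 42.43853759765625) z40 [ 0.66267493 -0.04729624  0.04      ] rack [-0.00591668 -0.08158308] z10 [-8.96028676e-05 -8.33115615e-02]
t 18.12 pos [0.5101 0.1627 0.1838] F [-0.1 -1.5 -0.4] gap 0.502 cm [ 4.11 -0.31  9.38] twist [8.0000e-04 5.0000e-04 1.8028e+00]
```

View pics/p7.png

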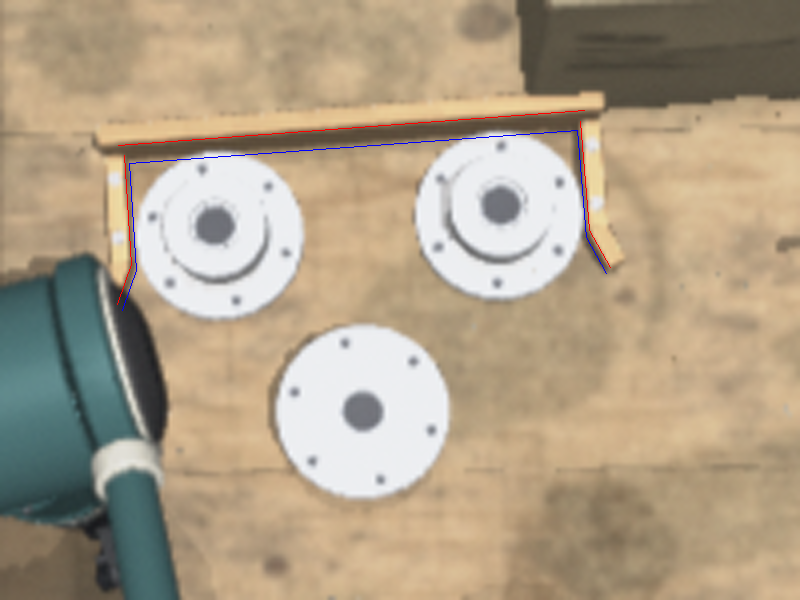

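View pics/p7s.png

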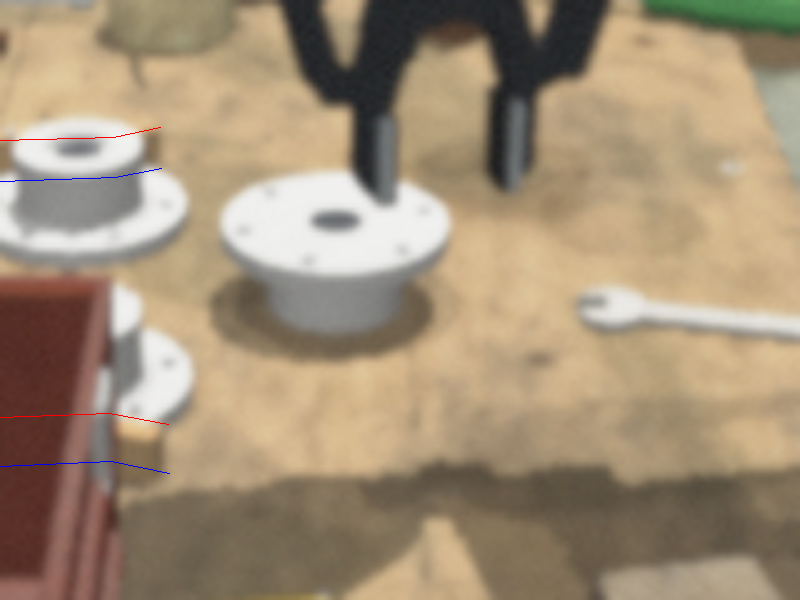

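The disc-up plate is at rack (-114, +6) mm, and the end plates at y = ±83 mm, x ≈ 0. Next I'll turn the cradle to face the back wall.

```bash
python3 - <<'E'
from go import *
to(*W(-.186,.004)[:2],.09)
E
```

```text
t 18.12 pos [0.5101 0.1627 0.1838] F [-0.1 -1.5 -0.4] gap 0.502 cm [-12.09  -7.17   9.39] twist [8.0000e-04 5.0000e-04 1.8028e+00]
```

```bash
python3 -m pendant '[{"grip":0.5,"translation":[0,-5,0],"twist":[0,0,0.18]},{"grip":0.5,"translation":[-4,-7.2,0],"twist":[0,0,0.36]},{"grip":0.5,"translation":[-8,-7.2,0],"twist":[0,0,0.54]},{"grip":0.5,"translation":[-12.1,-7.2,0],"twist":[0,0,0.72]},{"grip":0.5,"translation":[-12.1,-7.2,0],"twist":[0,0,0.9]},{"grip":0.5,"translation":[-12.1,-7.2,0],"twist":[0,0,1.08]},{"grip":0.5,"translation":[-12.1,-7.2,0],"twist":[0,0,1.26]},{"grip":0.5,"translation":[-12.1,-7.2,0],"twist":[0,0,1.44]},{"grip":0.5,"translation":[-12.1,-7.2,0],"twist":[0,0,1.62]},{"grip":0.5,"translation":[-12.1,-7.2,0],"twist":[0,0,1.8]},{"grip":0.5,"translation":[-12.1,-7.2,3],"twist":[0,0,1.8]},{"grip":0.5,"translation":[-12.1,-7.2,5],"twist":[0,0,1.8]},{"grip":0.5,"translation":[-12.1,-7.2,5],"twist":[0,0,1.8]},{"grip":0.5,"translation":[-12.1,-7.2,5],"twist":[0,0,1.8]}]' 50
python3 - <<'E'
from go import *
to(*W(-.186,.004)[:2],.09)
im=robot.camera("side")
overlay("side",im,(210,330,240,400),5,"pics/p8s.png")
E
```

```text
t: 19.88
position: [0.4767, 0.0249, 0.1334]
ee_rot: [0.999, 0.034, -0.001, 0.0]
wrist_force: [0.5, -0.0, 0.8]
finger_gap: 0.498
t 19.88 pos [0.4767 0.0249 0.1334] F [ 0.5 -0.   0.8] gap 0.498 cm [ 0.07 -0.1   4.34] twist [ 0.0001  0.0016 -0.0001]
```

View pics/p8s.png

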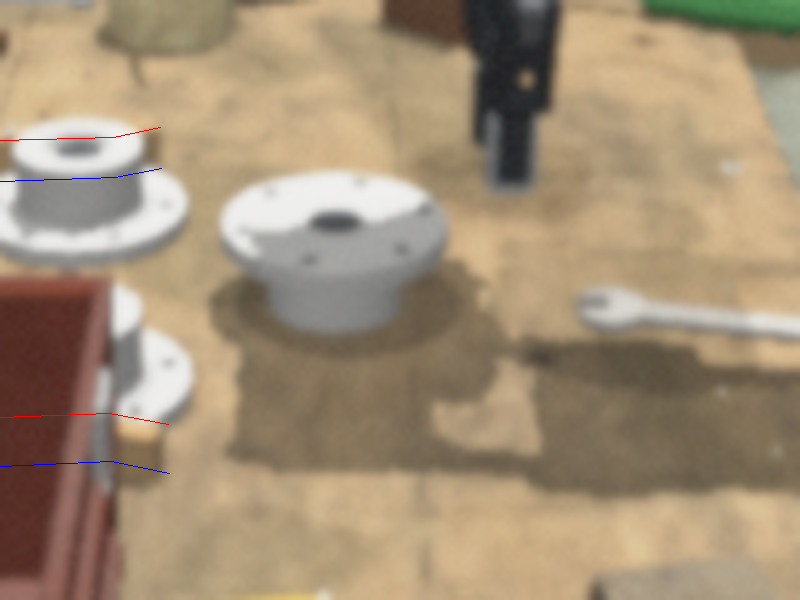

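```bash
python3 -m pendant '[{"grip":0.5,"translation":[0,-0.1,3],"twist":[0,0,0]},{"grip":0.5,"translation":[0,-0.1,4.3],"twist":[0,0,0]},{"grip":0.5,"translation":[0.8,-0.1,4.3],"twist":[0,0,0]},{"grip":0.5,"translation":[1.6,-0.1,4.3],"twist":[0,0,0]},{"grip":0.5,"translation":[2.4,0,4.3],"twist":[0,0,0]},{"grip":0.5,"translation":[3.2,0.1,4.3],"twist":[0,0,0]},{"grip":0.5,"translation":[4,0.2,4.3],"twist":[0,0,0]},{"grip":0.5,"translation":[4.8,0.3,4.3],"twist":[0,0,0]},{"grip":0.5,"translation":[5.6,0.3,4.3],"twist":[0,0,0]},{"grip":0.5,"translation":[6.4,0.3,4.3],"twist":[0,0,0]},{"grip":0.5,"translation":[7.2,0.3,4.3],"twist":[0,0,0]},{"grip":0.5,"translation":[7.6,0.3,4.3],"twist":[0,0,0]},{"grip":0.5,"translation":[7.6,0.3,4.3],"twist":[0,0,0]}]' 50
python3 - <<'E'
from go import *
from disc import *
to(*W(-.057,0)[:2],.09)
im=robot.camera("top")
overlay("top",im,(125,275,225,425),4,"pics/p9.png")
for d in discs(im): p=ray("top",d[3],d[4],.04);print(np.round(d[:5],1),np.round(d[5],1),"rack40",R(p),"rack10",R(ray("top",d[3],d[4],.01)))
im=robot.camera("side")
overlay("side",im,(210,330,210,370),5,"pics/p9s.png")
E
```

```text
t: 21.55
position: [0.5536, 0.0276, 0.0913]
ee_rot: [0.999, 0.034, 0.0, 0.0]
wrist_force: [-3.6, 0.3, 3.6]
finger_gap: 0.502
t 21.55 pos [0.5536 0.0276 0.0913] F [-3.6  0.3  3.6] gap 0.502 cm [5.28 0.05 0.13] twist [ 0.0001 -0.0003  0.0007]
[183.3 279.4  21.1 183.1 279.3] [41.5 41.8] rack40 [-0.00432154  0.08124151] rack10 [0.00154612 0.08365547]
[178.5 349.5  21.3 178.1 349.7] [41.  42.5] rack40 [-0.00495965 -0.08238166] rack10 [ 0.00089177 -0.08413045]
```

View pics/p9s.png

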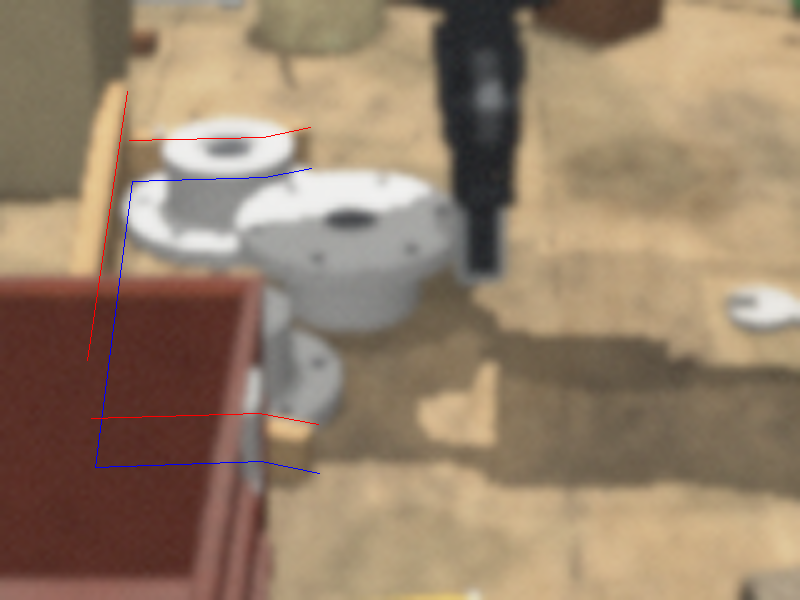

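View pics/p9.png

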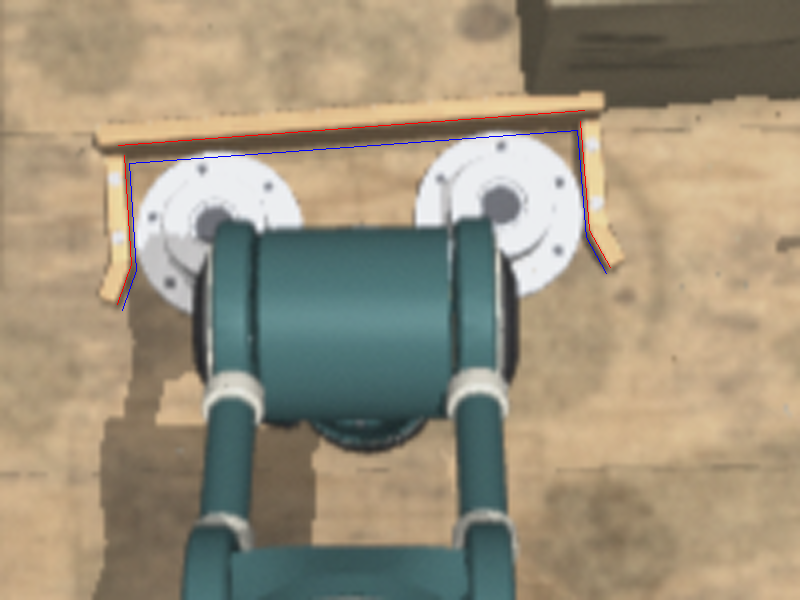

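The plate stands flat, about 53 mm short of home and between the end plates. I'll continue in smaller steps and watch the force.

```bash
python3 -m pendant '[{"grip":0.5,"translation":[0.6,0,0],"twist":[0,0,0]},{"grip":0.5,"translation":[1.2,0,0],"twist":[0,0,0]},{"grip":0.5,"translation":[1.8,0,0],"twist":[0,0,0]},{"grip":0.5,"translation":[2.4,0,0],"twist":[0,0,0]},{"grip":0.5,"translation":[3,0,0],"twist":[0,0,0]},{"grip":0.5,"translation":[3,0,0],"twist":[0,0,0]}]' 50
python3 - <<'E'
from go import *
to(*W(-.057,0)[:2],.09)
im=robot.camera("side")
overlay("side",im,(210,330,210,370),5,"pics/p10s.png")
E
```

```text
t: 22.4
position: [0.5833, 0.0297, 0.0909]
ee_rot: [0.999, 0.034, 0.0, 0.0]
wrist_force: [-3.2, -0.4, 2.5]
finger_gap: 0.5
t 22.4 pos [0.5833 0.0297 0.0909] F [-3.2 -0.4  2.5] gap 0.5 cm [2.29 0.06 0.1 ] twist [ 0.     -0.0005  0.0006]
```

View pics/p10s.png

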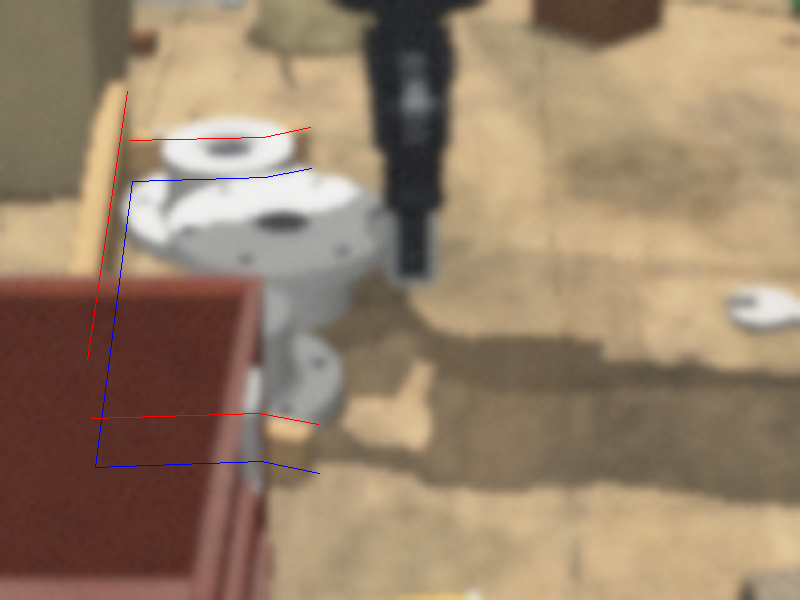

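```bash
python3 -m pendant '[{"grip":0.5,"translation":[0.5,0.05,0],"twist":[0,0,0]},{"grip":0.5,"translation":[1,0.05,0],"twist":[0,0,0]},{"grip":0.5,"translation":[1.5,0.05,0],"twist":[0,0,0]},{"grip":0.5,"translation":[2,0.05,0],"twist":[0,0,0]},{"grip":0.5,"translation":[2,0.05,0],"twist":[0,0,0]}]' 50
python3 - <<'E'
from go import *
to(*W(-.057,0)[:2],.09)
E
```

```text
t: 23.08
position: [0.6031, 0.0305, 0.0908]
ee_rot: [0.999, 0.034, 0.0, 0.0]
wrist_force: [-2.9, -0.7, 3.2]
finger_gap: 0.499
t 23.07 pos [0.6031 0.0305 0.0908] F [-2.9 -0.7  3.2] gap 0.499 cm [0.31 0.01 0.08] twist [ 0.     -0.0001  0.0006]
```

No jam so far. I'll push on until it touches the wall.

```bash
python3 -m pendant '[{"grip":0.5,"translation":[0.3,0,0],"twist":[0,0,0]},{"grip":0.5,"translation":[0.5,0,0],"twist":[0,0,0]},{"grip":0.5,"translation":[0.5,0,0],"twist":[0,0,0]}]' 50
python3 - <<'E'
from go import *
to(*W(-.057,0)[:2],.09)
im=robot.camera("side")
overlay("side",im,(210,330,210,370),5,"pics/p11s.png",[(*W(0,0)[:2],1)])
E
```

```text
t: 23.45
position: [0.6076, 0.0309, 0.0908]
ee_rot: [0.999, 0.034, -0.0, -0.0]
wrist_force: [-4.2, -0.9, 3.5]
finger_gap: 0.501
t 23.45 pos [0.6076 0.0309 0.0908] F [-4.2 -0.9  3.5] gap 0.501 cm [-0.14  0.01  0.08] twist [-0.0001  0.0008  0.0006]
```

View pics/p11s.png

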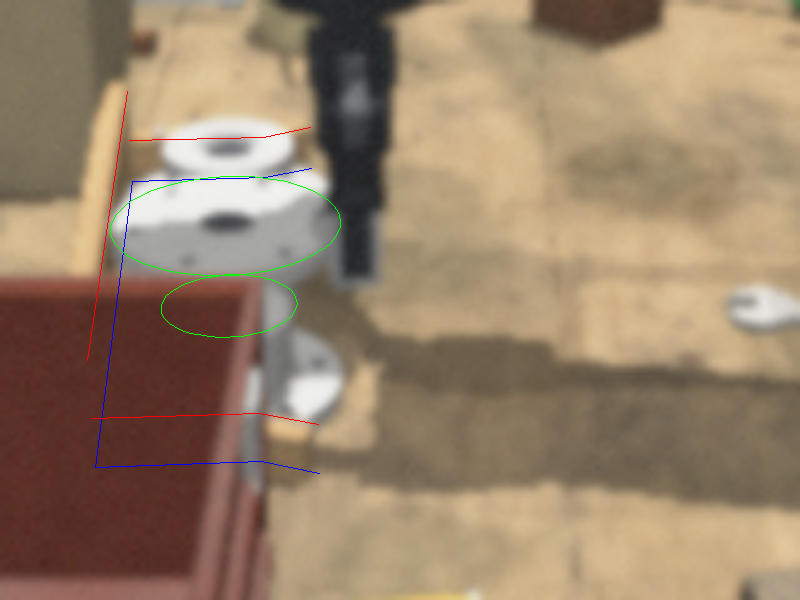

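```bash
python3 -m pendant '[{"grip":0.5,"translation":[0.2,0,0],"twist":[0,0,0]},{"grip":0.5,"translation":[0.2,0,0],"twist":[0,0,0]},{"grip":0.5,"translation":[0.3,0,0],"twist":[0,0,0]},{"grip":0.5,"translation":[0.3,0,0],"twist":[0,0,0]}]' 50
python3 - <<'E'
from go import *
to(*W(-.057,0)[:2],.09)
E
```

```text
t: 24.0
position: [0.6094, 0.031, 0.0907]
ee_rot: [0.999, 0.034, -0.002, 0.0]
wrist_force: [-8.6, -0.4, 7.7]
finger_gap: 0.498
t 24.0 pos [0.6094 0.031  0.0907] F [-8.6 -0.4  7.7] gap 0.498 cm [-0.32  0.01  0.07] twist [-0.0001  0.0038  0.0006]
```

The force is rising against the wall, so I'll back off, lift clear and inspect.

```bash
python3 -m pendant '[{"grip":0.5,"translation":[-1,0,0],"twist":[0,0,0]},{"grip":0.5,"translation":[-3,0,0],"twist":[0,0,0]},{"grip":0.5,"translation":[-5,0,-4],"twist":[0,0,0]},{"grip":0.5,"translation":[-8,0,-10],"twist":[0,0,0]},{"grip":0.5,"translation":[-12,5,-14],"twist":[0,0,0]},{"grip":0.5,"translation":[-16,10,-16],"twist":[0,0,0]},{"grip":0.5,"translation":[-16,16,-16],"twist":[0,0,0]},{"grip":0.5,"translation":[-16,22,-16],"twist":[0,0,0]},{"grip":0.5,"translation":[-16,28,-16],"twist":[0,0,0]},{"grip":0.5,"translation":[-16,28,-16],"twist":[0,0,0]},{"grip":0.5,"translation":[-16,28,-16],"twist":[0,0,0]}]' 50
python3 - <<'E'
from go import *
im=robot.camera("top");cv2.imwrite("pics/tf.png",im)
pl=[(*W(0,-.083)[:2],0),(*W(0,.083)[:2],0),(*W(0,0)[:2],1)]
overlay("top",im,(125,275,225,425),4,"pics/p12.png",pl)
im=robot.camera("side");cv2.imwrite("pics/sf.png",im)
overlay("side",im,(210,330,210,370),5,"pics/p12s.png",pl)
for c in("top","side"):
    for n in["plate_a_mid","plate_u_mid","tape_measure","spanner","sanding_block","offcut"]:
        print(c,n,[(np.round(d["pixel"],1).tolist(),round(d["score"],2)) for d in robot.tip_of(c,n)][:3])
E
```

```text
t: 25.38
position: [0.4704, -0.2596, 0.2508]
ee_rot: [0.999, 0.033, 0.0, 0.0]
wrist_force: [0.6, 0.3, 0.9]
finger_gap: 0.496
top plate_a_mid [([180.7, 316.2], 0.67), ([180.3, 277.5], 0.62)]
top plate_u_mid [([181.0, 314.6], 0.98)]
top tape_measure [([218.8, 185.0], 0.92)]
top spanner [([306.4, 305.0], 0.77)]
top sanding_block [([284.5, 186.4], 0.55)]
top offcut [([259.5, 457.5], 0.58)]
side plate_a_mid [([281.5, 250.0], 0.71)]
side plate_u_mid [([261.3, 252.4], 0.59)]
side tape_measure [([357.1, 291.8], 0.58)]
side spanner [([280.4, 390.2], 0.62)]
side sanding_block [([351.3, 385.8], 0.75)]
side offcut [([213.3, 328.3], 0.92), ([275.6, 388.9], 0.2)]
```

View pics/p12.png

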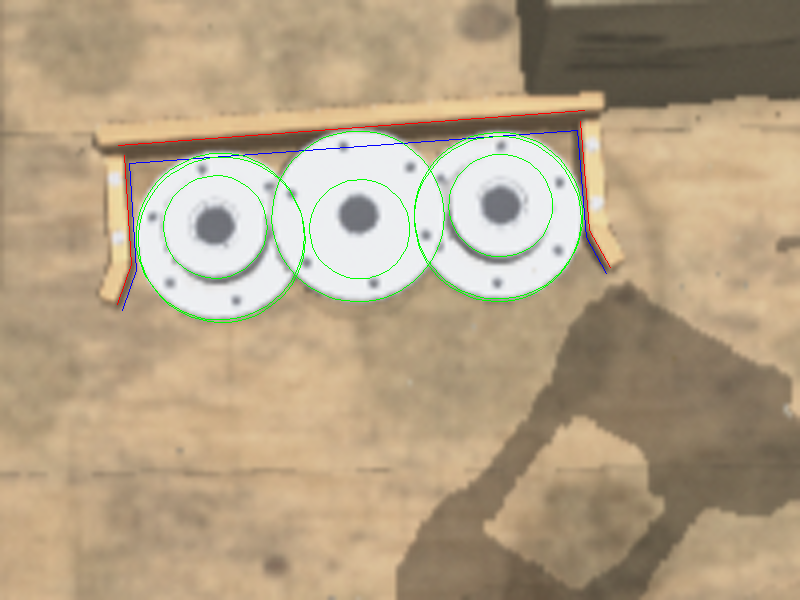

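View pics/p12s.png

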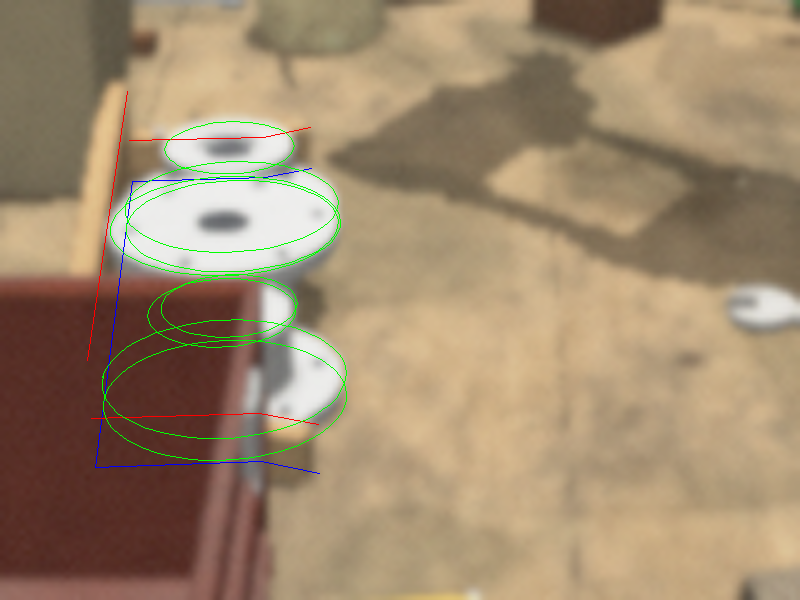

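View pics/tf.png

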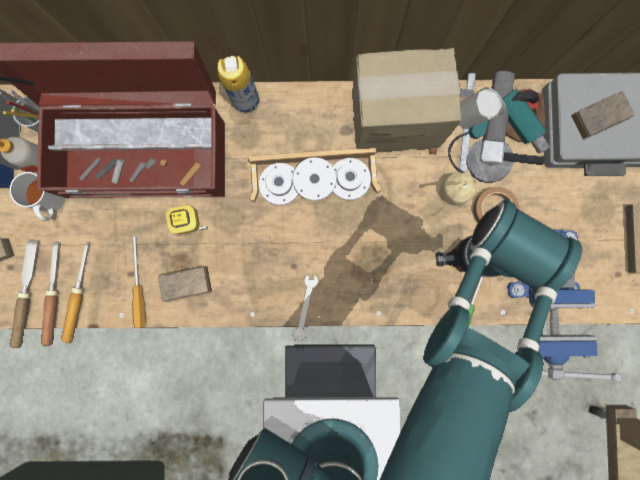

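All three plates sit on the model circles against the back wall, with the disc-up one in the middle. The bystanders are at their starting pixels and the arm is clear, so I'm handing in.

```bash
python3 -c "
from rig import robot
print(robot.get_state()['wrist_force'],robot.job_done())"
```

```text
the job is handed in; nothing more can be done
[-0.88316224 -0.74609829  0.25991208] None
```

All three faceplates are in the rack, and I handed the job in at about 26 s of the 61 s allowed. The hand-in gave no verdict.

- **How it was done:** I gripped the two disc-down plates by their hubs, set them down at the two ends and slid each to the back wall. I then pushed the disc-up plate along the bench with two fingertips behind it and into the middle. Each push ended with force building up against the wall: about 14 N, 8 N and 9 N.
- **Positions:** In the last top picture all three plates lie on their expected outlines, to about 2 mm. The end plates measured x ≈ 0–1 mm and y ≈ ±83–84 mm in the rack. The disc-up plate was checked only by how well it matches its outline at x = 0, y = 0.
- **Flat and the right way up:** No tilt shows in either camera view, but the toolbox partly hides the left plate in the side view.
- **Bystanders and arm:** The tape measure, spanner, sanding block and small wood block show within a few pixels of where they started, which is normal detector scatter. The arm was clear of everything when I handed in.
- **Disagreement:** In the last check the detector reported a disc-down plate where the disc-up plate stands, scoring 0.67. It also scored the same spot 0.98 for the disc-up plate, and the picture shows that is right.

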